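# Clamp a glaze jar and twist off its cap

### The arm

A 6-joint arm with a two-finger parallel gripper is mounted at the origin on the work surface. World frame = base frame: x ahead of the robot, y to its left, z up, the work surface at z = 0. Lengths are in m, angles in degrees, forces in N, time in s.
With the tool pointing down it reaches from about 0.4 to 0.825 m from the base axis. Payload 7 kg.
Tool frame: the origin (TCP) lies between the finger pads; the fingertips stand 22 mm ahead of it and the grasp point (between the pads) lies 3 mm ahead of it; z points along the fingers, y is the direction in which the jaws open and shut (so a half turn about z gives the same grasp; the last joint's range is limited). The gripper opens to 88 mm and grips with 3 to 60 N. Pads are 19 mm wide; open, the fingers measure 130 mm over their backs; the gripper's body (78 mm by 193 mm) begins 47 mm behind the grasp point.
Start: joints at [-52.821, 20.546, 0.682, 0, -70.136, -16.507], TCP at [0.238, -0.632, 0.249] pointing down, gripper open.
Joint ranges: [-176.03, 176.03], [-82.01, 121.73], [-58.28, 71.71], [-173.87, 95.51], [-174.79, -0.11], [-173.66, 173.66]. Speed limits (degrees/s): [136.94, 136.94, 172.46, 180, 180, 180].

### API

Orientations are given as [roll, pitch, yaw] about the fixed x, y, z axes, in that order (R = Rz(yaw) Ry(pitch) Rx(roll)).
In Python, from plant import telemetry, cams, r gives the robot as it stands.
- The arm moves only by the tool carry_out, never from a script. Its argument "commands" is one flat list of numbers, 5 for each row, row after row: the shift along the world's x, y, z as a fraction of full scale, then the turn about the world's z as a fraction of full scale, then the gripper's target within -1 to 1 (shut at 1, half-way at 0, fully open at -1). In form: [x, y, z, turn, claw, x, y, z, turn, claw, ...]. A call has 1 to 8 rows; each row shifts and turns the commanded pose from where the row before left it; what a row does not reach is not made up. Full scale, the value 1, is 0.04 m for a shift and 4 degrees for a turn. A row lasts 1/10 s, in which the tool goes at most 50 mm and 8.59 degrees, less where a joint would pass 70% of its speed; a pose out of reach is approached as far as the arm can. A call with a number of a shift or a turn outside -1 to 1 is refused whole. A call with a gripper value outside its range is refused whole. The fingers move at their own pace and stop on an object; "grip_force" is the grip in N (left out, the last holds). Time passes only in rows, so rows that do not move let the fingers close. It gives the time, the measured TCP pose, the force and the opening at its end, in the units of the state.
- telemetry.get_state(): the state, without advancing time (a new reading comes with each control period).
- cams.capture(name): name is "scene" or "top" or "wrist"; returns a dict with "frame" (384x512x3 uint8, red, green, blue), "camera_matrix" (3x3 intrinsics, pixels), "camera_from_world" (4x4, takes a point from world to camera coordinates); the wrist camera has in their place "mount" (4x4, takes a point from camera to tool coordinates, whose origin is the TCP and whose axes are the flange's). Camera axes: x right, y down, z forward; pixel columns grow to the right and rows downward; lengths in m; the calibration is good to about 2 mm. A picture is of the moment at which its call begins: read the wrist's pose just before it. There is no depth.
- r.close_job(): hands the job in, once; it reports no verdict.
The state is a dict: "time_s": time; "joints": joint angles; "qd": joint speeds; "joint_torque": joint torques, N m; "tcp_pos": TCP position; "eef_rot": TCP orientation; "contact_force": force on the tool from outside, world axes, zero at the start; "moment": the same for the moment, N m; "gripper_width": finger opening in m.
Only numpy, scipy, OpenCV 4.12 (cv2) and the standard library are available. Lean on these libraries where they do the work, as an engineer would, in place of code of your own. Each camera call takes 0.05 s, during which the arm holds its last target. There are 200 camera calls.

### The job

On the bakery bench, set the square amber jar with the tight red cap gently down into the pocket of the jar clamp and swing the clamp's locking lever fully shut. Then unscrew the cap anticlockwise (about 80 degrees) until its lugs come free, raise it straight up, and finish still gripping it, level and at rest, just above the open jar (clear of the rim by a finger's width or two), with the jar left standing fully down in the locked clamp. Do not tip the jar or push the other things on the bench about.

Things in the scene. Friction and masses are not known exactly. Their poses are not given: they have to be found in the camera images.
- jar: Square amber glass jar, about 0.3 to 0.4 kg, loose. Origin: centre of its underside, z up. Body 54 x 54 mm, 60 mm tall, sides along its x and y, flat shoulder; round neck 36 mm in diameter from 60 mm to the rim at 90 mm. Pale paper on its two x faces. The red cap covers it from 70 to 96 mm: lift the jar by the cap. It fits the pocket in any of four yaws.
- cap: Round red cap, 54 mm in diameter, 26 mm tall, white stripe on top along its x. Origin: centre of its lower edge, z up; starts 70 mm up the jar, x along the jar's x. Springy liner, 0.2 to 0.4 Nm to turn. Anticlockwise from above, relative to the jar: lugs free at 64 deg, a stop at 96, so aim at 80; it rises up to 3 mm only when free. Clockwise is blocked. Raised 20 mm it clears the rim.
- clamp: Fixed jar clamp: dark base plate 130 x 130 x 12 mm; square pocket 57.5 mm wide with white walls to 46 mm on its +x, +y, -y sides, their lips sloping outward up to 58 mm, and a low sill (top 22 mm) on its -x side. Origin: centre of the underside, on the bench; x, y along the walls, z up. A blue lever pivots at (-43, 48) mm.
- clamp_seat (a point): Centre of the pocket's floor, 12 mm above the bench; axes as the clamp's. The jar's origin belongs here.
- lever (a joint): Locking lever's angle, rad, vertical pivot. 0: fully shut, the bar along the clamp's -y across the pocket's -x side. Grows to 1.6 as it opens, the bar swinging to the clamp's -x (clockwise from above; shutting is anticlockwise). Handle at 125 mm * (-sin a, -cos a) from the pivot in the clamp's frame. Friction 0.12 Nm, stays where left, hard stop at 0; starts open (1.0 to 1.45).
- lever_hinge (a point): The lever's pivot axis (vertical), 22 mm above the bench.
- lever_handle (a point): Top centre of the lever's yellow upright handle pin, 14 mm in diameter, top 78 mm above the bench, 125 mm from the pivot. It stands on the blue bar (22 to 36 mm above the bench, 12 mm wide) in a blue collar 19 mm in diameter, up to 35 mm.
- round_jar: Bystander: round green glass jar, white cap, 54 mm in diameter, 110 mm tall. Origin: centre of its underside. Leave alone.
- mug: Bystander: light blue mug, 80 mm in diameter, 90 mm tall, handle at its +y. Origin: centre of its underside. Leave alone.
- brush: Bystander: brush lying on the bench along its x axis. Leave alone.
- spatula: Bystander: spatula lying on the bench along its x axis. Leave alone.
- cutter: Bystander: steel ring cutter, 70 mm in diameter, 40 mm tall. Origin: centre of its underside. Leave alone.
- jar_mouth (a point): Centre of the jar's rim, on the jar's axis, 90 mm above its underside.
Things that resemble listed ones, but are neither listed nor needed, are in the scene too. Of the things shaped like the cap, the red one is meant.

How it is judged (in metres and radians):
On the way, in this order (a step that is already met when the one before it is completed fails the run):
1. the jar, its cap still on, stands fully down in the clamp's pocket (horizontal distance between jar and clamp_seat below 0.005 m and z of jar in the frame of clamp_seat below 0.004 m and angle between jar's own z axis and vertical below 0.07 rad and z of cap in the frame of jar below 0.074 m and horizontal distance between cap and jar below 0.006 m), for 0.2 s.
2. the lever is swung shut with the capped jar in the pocket (all of step 1 and value of joint lever below 0.08 rad), for 0.2 s.
3. the cap is turned until its lugs are free, the jar staying locked in the pocket (horizontal distance between jar and clamp_seat below 0.005 m and z of jar in the frame of clamp_seat below 0.004 m and angle between jar's own z axis and vertical below 0.07 rad and value of joint lever below 0.08 rad and angle between the x axis of cap and the x axis of jar, either way round above 1.05 rad), for 0.1 s.
At the end, for the whole second after the job is handed in: The jar stands upright on the pocket floor (within 5 mm of its centre, under 4 mm up), the lever is shut (below 0.08 rad), and the fingers hold the cap still, level within 0.2 rad, within 15 mm of the mouth's axis, its lower edge 2 to 50 mm above the rim; cap and fingers clear of the jar (horizontal distance between jar and clamp_seat below 0.005 m and z of jar in the frame of clamp_seat below 0.004 m and angle between jar's own z axis and vertical below 0.07 rad and value of joint lever below 0.08 rad and z of cap in the frame of jar_mouth between 0.002 and 0.05 m and horizontal distance between cap and jar_mouth below 0.015 m and angle between cap's own z axis and vertical below 0.2 rad and contact force between cap and the fingers above 2 N and contact force between each of cap, the fingers and jar below 0.2 N and linear speed of cap below 0.02 m/s); the arm keeps its last pose, push and grip.
It fails at once if another thing on the bench is pushed more than 30 mm (distance of any of round_jar, mug, brush, spatula, cutter from where it was at the start of the episode above 0.03 m).
It fails at once if the jar is tipped by more than 0.5 rad (angle between jar's own z axis and vertical above 0.5 rad).
It fails at once if the jar is dropped or slammed into the clamp (over 100 N) (contact force between jar and clamp above 100 N).
It also fails if it takes over 67 s, if anything falls off the work surface, if the arm or the gripper's body presses on something with over 40 N, if the wrist force passes 120 N, or if a joint passes its speed limit or range.

## Working session

There is one attempt and no reset: what is moved stays moved. The work goes in short steps, Python scripts to look and compute and a tool call to move; the robot and the scene stay as the last step left them, time stands still between calls to the robot, and variables do not carry over. Pictures are saved under pics/ and viewed, about 8 in all and at most 12, crops included, and the job is handed in when it is done.

Besides the shell and the picture viewer there is one more tool, called after ">>>" as name(argument=value, ...), one argument or row to a line, values as JSON. carry_out: Moves the arm, as the interface text tells. Shift numbers are shares of 0.04 m and turn numbers shares of 4 degrees, none past 1 either way. Its arguments: {"type":"object","properties":{"commands":{"type":"array"},"grip_force":{"type":"number"}},"required":["commands"]}

```bash
mkdir -p pics
python3 - <<'E'
from plant import telemetry, cams
import cv2,json,numpy as np,pickle
d={}
for n in("scene","top"):
    c=cams.capture(n);d[n]=c
    cv2.imwrite(f"pics/{n}0.png",cv2.resize(c["frame"][:,:,::-1],(800,600),interpolation=cv2.INTER_CUBIC))
pickle.dump(d,open("c0.pkl","wb"))
print(telemetry.get_state()); print(d["top"]["camera_from_world"],d["top"]["camera_matrix"])
E
```

```text
{'time_s': 0.1, 'joints': array([-5.28213428e+01,  2.05867558e+01,  6.37623493e-01, -1.86979960e-02,
       -7.01372947e+01, -1.65070505e+01]), 'qd': array([ 0.02706212, -0.0995012 ,  0.17060106,  0.03131732,  0.08710412,
       -0.0528673 ]), 'joint_torque': array([-1.47921295e-03, -5.84165668e+01,  2.93751812e+01,  7.01554075e+00,
        1.01598114e-02, -3.16669775e-05]), 'tcp_pos': array([ 0.23810892, -0.63114961,  0.24770921]), 'eef_rot': array([ 1.79912140e+02, -7.70540255e-03, -1.59334754e+02]), 'contact_force': array([0.15443195, 0.03695293, 0.72699884]), 'moment': array([-0.04138185,  0.01920822, -0.06279402]), 'gripper_width': 0.08768100825134648}
[[-0.02833343 -0.99955066 -0.00978228 -0.02670281]
 [-0.99773265  0.02887685 -0.06079209  0.54112587]
 [ 0.06104725  0.00803765 -0.99810251  1.63501824]
 [ 0.          0.          0.          1.        ]] [[481.75515704   0.         254.77578007]
 [  0.         481.75515704 202.17548184]
 [  0.           0.           1.        ]]
```

View pics/top0.png

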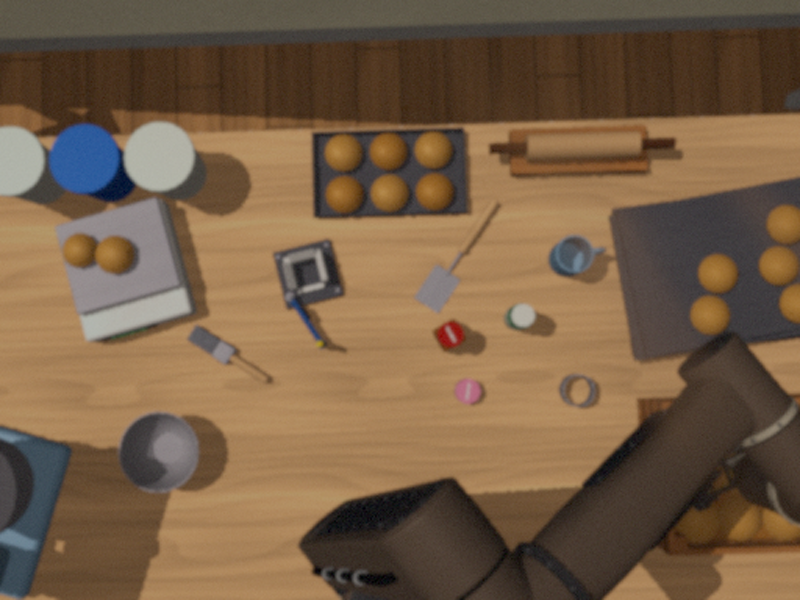

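View pics/scene0.png

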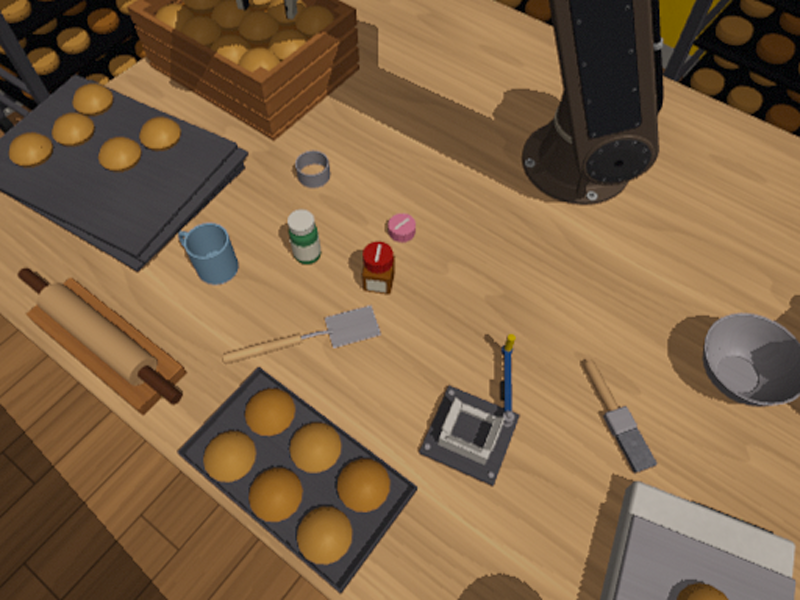

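```bash
cat > h.py <<'E'
import numpy as np,pickle,cv2
def w(c,u,v,z):
    M=c["camera_from_world"];R=M[:3,:3];t=M[:3,3];o=-R.T@t
    d=R.T@np.linalg.inv(c["camera_matrix"])@[u,v,1]
    return o+d*(z-o[2])/d[2]
def px(c,P):
    q=c["camera_from_world"]@np.append(P,1);q=c["camera_matrix"]@q[:3];return q[:2]/q[2]
def tomat(s):
    from scipy.spatial.transform import Rotation as Ro
    T=np.eye(4);T[:3,:3]=Ro.from_euler('xyz',s["eef_rot"],degrees=True).as_matrix();T[:3,3]=s["tcp_pos"];return T
def wristcam():
    from plant import telemetry,cams
    s=telemetry.get_state();c=cams.capture("wrist")
    c["camera_from_world"]=np.linalg.inv(tomat(s)@c["mount"]);return s,c
E
python3 - <<'E'
from h import *
d=pickle.load(open("c0.pkl","rb"));t=d["top"];k=.64
for n,u,v,z in[("cap",450,335,.096),("clamp",308,273,.012),("pivot",292,298,.036),("handle",321,344,.078),("pink",468,391,.026),("round",522,316,.11),("spat",437,290,0)]:
    print(n,w(t,u*k,v*k,z).round(4))
f=t["frame"][:,:,::-1]
a=cv2.resize(f[150:225,170:220+25],None,fx=5.3,fy=8/1.5,interpolation=cv2.INTER_CUBIC)
b=cv2.resize(f[190:265,260:335],None,fx=5.3,fy=8/1.5,interpolation=cv2.INTER_CUBIC)
cv2.imwrite("pics/crop.png",np.hstack([a,b]));print(a.shape,b.shape)
E
```

```text
cap [ 0.4923 -0.1498  0.096 ]
clamp [0.6411 0.1542 0.012 ]
pivot [0.5846 0.1871 0.036 ]
handle [0.4817 0.1215 0.078 ]
pink [ 0.3723 -0.189   0.026 ]
round [ 0.5268 -0.2988  0.11  ]
spat [ 0.5962 -0.13    0.    ]
(400, 398, 3) (400, 398, 3)
```

View pics/crop.png

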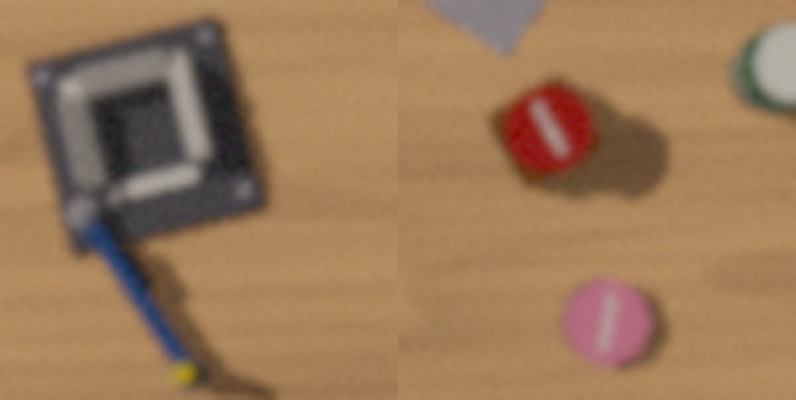

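Run:
```python
from h import *
t=pickle.load(open("c0.pkl","rb"))["top"];s=3/16
W=lambda u,v,z,o:w(t,u*s+o[0],v*s+o[1],z)
A=(170,150);B=(260-398*s,190)
C=np.array([W(u,v,.012,A) for u,v in[(28,62),(218,18),(268,205),(80,252)]]);print(C.round(4),C.mean(0))
for i,j in[(3,0),(2,1),(2,3),(1,0)]:
    e=C[j]-C[i];print(np.linalg.norm(e),np.degrees(np.arctan2(e[1],e[0])))
print("cap",W(549,128,.096,B)); e=W(535,100,.096,B)-W(567,157,.096,B);print(np.degrees(np.arctan2(e[1],e[0])))
print("handle",W(185,373,.078,A),"pivot",W(83,213,.036,A))
from plant import cams
c=cams.capture("wrist");print(c["mount"].round(4),c["camera_matrix"])
```

```text
[[0.6889 0.2289 0.012 ]
 [0.714  0.1049 0.012 ]
 [0.5912 0.0754 0.012 ]
 [0.5643 0.1976 0.012 ]] [0.63960583 0.15171681 0.012     ]
0.12842301208068085 14.13390513632315
0.12621665538031213 13.534896693674902
0.12509134921517492 102.41841880967213
0.12649520581135515 101.43422241498305
cap [ 0.49356371 -0.15085646  0.096     ]
27.470671896803395
handle [0.48252384 0.12398377 0.078     ] pivot [0.5873705  0.19150074 0.036     ]
[[-7.000e-04 -9.612e-01 -2.760e-01  7.370e-02]
 [ 1.000e+00 -4.000e-04 -1.100e-03 -2.000e-04]
 [ 9.000e-04 -2.760e-01  9.612e-01 -1.358e-01]
 [ 0.000e+00  0.000e+00  0.000e+00  1.000e+00]] [[309.92731285   0.         257.71975643]
 [  0.         309.92731285 188.73517175]
 [  0.           0.           1.        ]]
```

>>> carry_out(
  commands=[0.8,1,0,0,-1,0.8,1,0,0,-1,0.8,1,0,0,-1,0.8,1,0,0,-1,0.8,1,0,0,-1,0.8,1,0,0,-1,0.8,1,0,0,-1,0.8,1,0,0,-1],
)

```text
time_s: 0.95
tcp_pos: [0.489, -0.3173, 0.2486]
eef_rot: [-180.0, 0.0, -159.3]
contact_force: [1.0, 0.1, 0.4]
gripper_width: 0.0875
```

>>> carry_out(
  commands=[0,1,0,0,-1,0,1,0,0,-1,0.1,1,0,0,-1,0,1,0,0,-1,0,0.16,0,0,-1,0,0,0,0,-1,0,0,0,0,-1],
)

```text
time_s: 1.65
tcp_pos: [0.4921, -0.1532, 0.2486]
eef_rot: [-180.0, -0.0, -159.3]
contact_force: [0.2, 0.1, -0.3]
gripper_width: 0.0872
```

Run:
```python
from h import *
s,c=wristcam();pickle.dump(c,open("c1.pkl","wb"));print(s["tcp_pos"],s["eef_rot"],px(c,[.4935,-.151,.096]))
cv2.imwrite("pics/w1.png",cv2.resize(c["frame"][:,:,::-1],(800,600),interpolation=cv2.INTER_CUBIC))
```

```text
[ 0.49214865 -0.15315734  0.24855259] [-1.79994557e+02 -8.35141450e-03 -1.59307472e+02] [259.86781618 181.7438538 ]
```

View pics/w1.png

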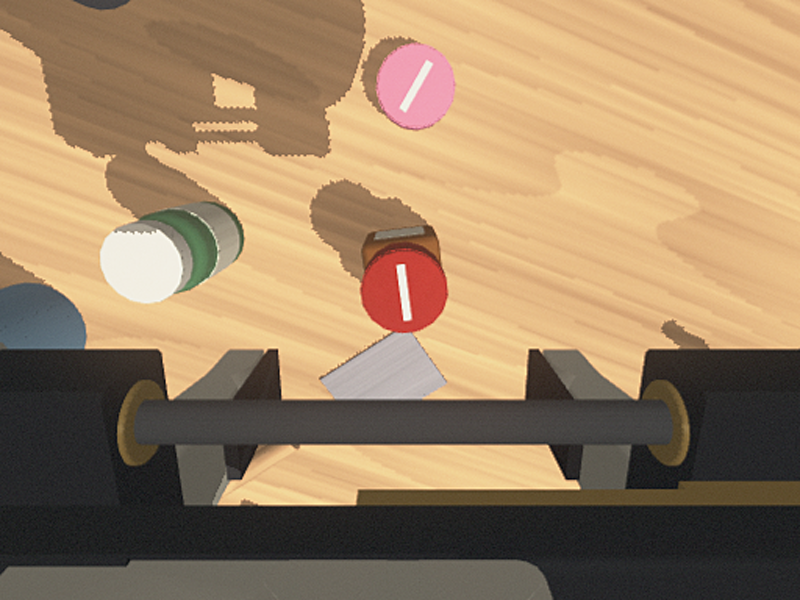

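Run:
```python
from h import *
c=pickle.load(open("c1.pkl","rb"));k=1/1.5625
f=c["frame"].astype(int);m=((f[...,0]>150)&(f[...,1]<70)&(f[...,2]<70)).astype(np.uint8);ys,xs=np.nonzero(m);print(xs.min(),xs.max(),ys.min(),ys.max())
print(w(c,404*k,291*k,.096),w(c,(xs.min()+xs.max())/2,(ys.min()+ys.max())/2,.096))
e=w(c,401*k,265*k,.096)-w(c,407*k,320*k,.096);print(np.degrees(np.arctan2(e[1],e[0])))
e=w(c,376*k,238*k,.05)-w(c,424*k,232*k,.05);print(np.degrees(np.arctan2(e[1],e[0])))
```

```text
231 285 159 212
[ 0.49814215 -0.15059054  0.096     ] [ 0.49763954 -0.15135811  0.096     ]
-153.30833601773028
-62.17962151225084
```

Run:
```python
from h import *
d=pickle.load(open("c0.pkl","rb"));d["w"]=pickle.load(open("c1.pkl","rb"))
a=np.linspace(0,2*np.pi,60)
for n in d:
    c=d[n];f=c["frame"].astype(int)
    m=((f[...,0]>90)&(f[...,1]<.4*f[...,0])&(f[...,2]<.4*f[...,0])&(f[...,1]<60)).astype(np.uint8)
    u0,v0=px(c,[.496,-.151,.083]).round().astype(int)
    k=np.zeros_like(m);k[v0-45:v0+45,u0-45:u0+45]=1;m*=k
    N,l,st,_=cv2.connectedComponentsWithStats(m);i=1+st[1:,4].argmax();b=st[i]
    # fit full cap bbox centre (z .07..096)
    best=None
    from scipy.optimize import fsolve
    def g(p):
        P=[px(c,[p[0]+.027*np.cos(t),p[1]+.027*np.sin(t),z]) for t in a for z in(.07,.096)];P=np.array(P)
        return (P.min(0)+P.max(0))/2-[b[0]+b[2]/2-.5,b[1]+b[3]/2-.5]
    s=fsolve(g,[.496,-.151]);P=np.array([px(c,[s[0]+.027*np.cos(t),s[1]+.027*np.sin(t),z]) for t in a for z in(.07,.096)])
    print(n,b,s.round(4),np.ptp(P,axis=0))
```

```text
scene [232 155  20  20 270] [ 0.4985 -0.1478] [19.45142849 21.13784654]
top [280 206  17  16 149] [ 0.4955 -0.1504] [16.92077922 16.73524795]
w [253 172   4  30  33] [ 0.5027 -0.1531] [55.72147505 58.45371145]
```

>>> carry_out(
  commands=[0.12,0.05,-0.5,0,-1,0,0,-1,0,-1,0,0,-1,0,-1,0,0,-0.8,0,-1,0,0,-0.5,0,-1,0,0,-0.2,0,-1,0,0,0,0,-1,0,0,0,0,-1],
  grip_force=30,
)

```text
time_s: 2.5
tcp_pos: [0.4976, -0.1514, 0.0894]
eef_rot: [-180.0, 0.0, -159.4]
contact_force: [-0.9, 0.3, 0.5]
gripper_width: 0.0877
```

>>> carry_out(
  commands=[0,0,0,0,1,0,0,0,0,1,0,0,0,0,1,0,0,0,0,1,0,0,0,0,1,0,0,0,0,1,0,0,0,0,1,0,0,0,0,1],
  grip_force=30,
)

```text
time_s: 3.3
tcp_pos: [0.4971, -0.1508, 0.0888]
eef_rot: [-180.0, 0.0, -159.3]
contact_force: [-0.6, 0.4, 3.7]
gripper_width: 0.054
```

Run:
```python
from h import *
s,c=wristcam();print(s["tcp_pos"],s["gripper_width"])
cv2.imwrite("pics/w2.png",c["frame"][:,:,::-1])
```

```text
[ 0.49708977 -0.15078542  0.08879608] 0.053954139141796996
```

View pics/w2.png

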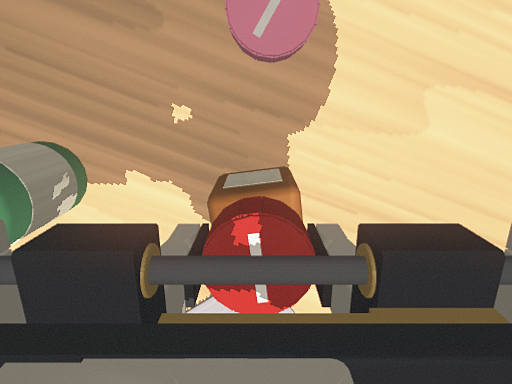

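>>> carry_out(
  commands=[0,0,0.3,0,1,0,0,0.7,0,1,0,0,0.8,-0.5,1,0,0,0.7,-0.7,1,0,0,0.5,-0.8,1,0,0,0,-0.8,1,0,0,0,-0.7,1,0,0,0,0,1],
  grip_force=35,
)

```text
time_s: 4.15
tcp_pos: [0.4963, -0.1506, 0.2087]
eef_rot: [180.0, -0.0, -173.4]
contact_force: [-0.3, 0.6, -3.2]
gripper_width: 0.0539
```

Run:
```python
from h import *
s,c=wristcam();print(s["tcp_pos"],s["eef_rot"],s["gripper_width"],s["contact_force"],s["moment"])
T=tomat(s)
for q in([253,234],[264,301],[258.5,267.5]): 
    p=w(c,*q,s["tcp_pos"][2]-.0888+.096); print((np.linalg.inv(T)@np.append(p,1)).round(4))
cv2.imwrite("pics/w3.png",c["frame"][:,:,::-1])
```

```text
[ 0.49631959 -0.15064077  0.20872378] [ 1.79966814e+02 -3.04192696e-02 -1.73390282e+02] 0.05385008082214137 [-0.3209379   0.60090957 -3.24282666] [-0.04999978  0.01090989  0.02862229]
[ 0.0155 -0.0023 -0.0072  1.    ]
[-0.0195  0.0028 -0.0072  1.    ]
[-1.4e-03  2.0e-04 -7.2e-03  1.0e+00]
```

View pics/w3.png

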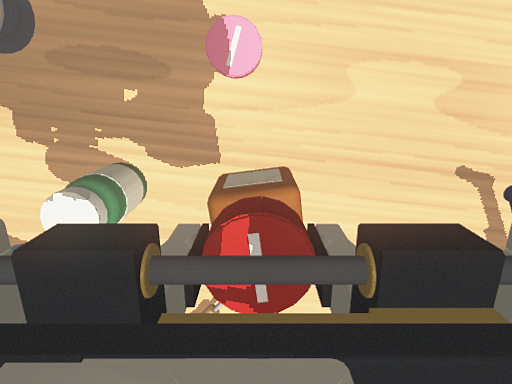

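>>> carry_out(
  commands=[0.4,0.5,0,0,1,0.8,0.95,0,0,1,0.8,1,0,0,1,0.8,1,0,0,1,0.8,1,0,0,1,0.8,1,0,0,1,0.8,1,0,0,1,0.6,0.9,0,0,1],
)

```text
time_s: 5.0
tcp_pos: [0.7261, 0.1403, 0.2075]
eef_rot: [-180.0, -0.1, -173.2]
contact_force: [0.9, -1.0, -3.0]
gripper_width: 0.0538
```

>>> carry_out(
  commands=[0,0.2,0,0,1,0,0,0,0,1,0,0,0,0,1,0,0,0,0,1],
)

```text
time_s: 5.4
tcp_pos: [0.7246, 0.1453, 0.2088]
eef_rot: [-180.0, -0.0, -173.4]
contact_force: [-0.1, 0.3, -3.4]
gripper_width: 0.0539
```

Run:
```python
from h import *
s,c=wristcam();print(s["tcp_pos"],s["eef_rot"],s["gripper_width"]);pickle.dump((s,c),open("c4.pkl","wb"))
cv2.imwrite("pics/w4.png",cv2.resize(c["frame"][:,:,::-1],(800,600),interpolation=cv2.INTER_CUBIC))
```

```text
[0.72464649 0.14526934 0.20876318] [-1.79991041e+02 -1.95865695e-02 -1.73352452e+02] 0.05389587380282613
```

View pics/w4.png

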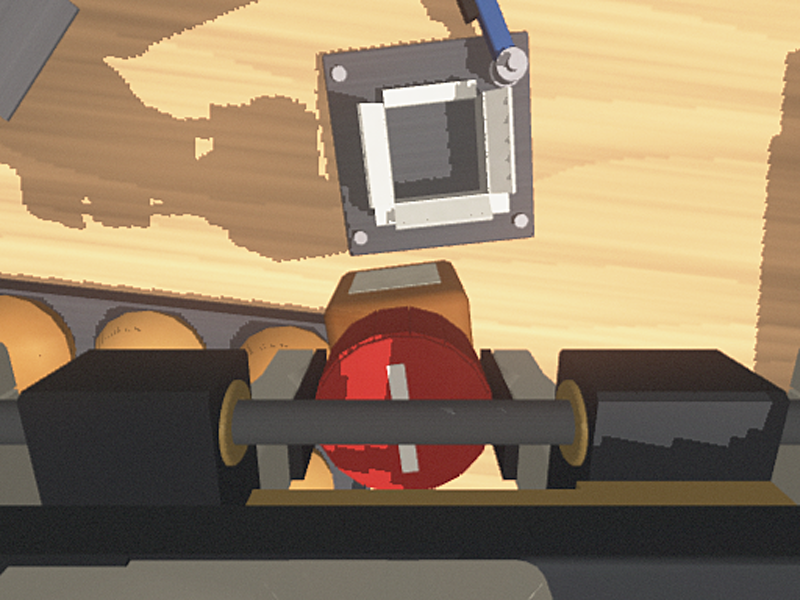

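Run:
```python
from h import *
from scipy.optimize import least_squares
s,c=pickle.load(open("c4.pkl","rb"));k=1/1.5625
T=tomat(s);Ti=np.linalg.inv(T)
# clamp corners in image order; clamp x away (image down=+x), image right=+y
I=np.array([(321,54),(527,32),(534,236),(350,255)])*k
L=np.array([(-65,-65),(-65,65),(65,65),(65,-65)])/1000
def pose(c,I,L,z):
    f=lambda p:np.concatenate([px(c,[p[0]+np.cos(p[2])*l[0]-np.sin(p[2])*l[1],p[1]+np.sin(p[2])*l[0]+np.cos(p[2])*l[1],z])-i for l,i in zip(L,I)])
    r=least_squares(f,[.64,.152,.22]);return r.x,np.degrees(r.x[2]),r.fun.round(1)
print(pose(c,I,L,.012))
t=pickle.load(open("c0.pkl","rb"))["top"]
J=np.array([(28,62),(218,18),(268,205),(80,252)])*3/16+[170,150]
print(pose(t,J,np.array([(65,65),(65,-65),(-65,-65),(-65,65)])/1000,.012))
# jar paper top edge / body near top edge angle: paper edges
zj=s["tcp_pos"][2]-.0888+.05
for a,b in[((357,271),(440,263)),((349,294),(443,284))]:
    e=w(c,a[0]*k,a[1]*k,zj)-w(c,b[0]*k,b[1]*k,zj);print(np.degrees(np.arctan2(e[1],e[0])))
e=w(c,389*k,365*k,.21)-w(c,411*k,471*k,.21);print("stripe",np.degrees(np.arctan2(e[1],e[0])),w(c,400*k,418*k,.2159)-s["tcp_pos"])
```

```text
(array([0.64571092, 0.15570731, 0.2199051 ]), np.float64(12.599634300487804), array([-0.5, -0.2,  1. , -1.6,  0.5,  1.1, -1.1,  1.3]))
(array([0.63962618, 0.15171163, 0.22503047]), np.float64(12.893296316401173), array([-0.2,  0.1,  0.6, -1. ,  0.5,  0.1, -0.9,  0.8]))
-77.74417489713251
-77.08252020098358
stripe -162.99611259243397 [ 0.00154394 -0.00080045  0.00713682]
```

Run:
```python
from h import *
s,c=pickle.load(open("c4.pkl","rb"))
d=pickle.load(open("c0.pkl","rb"));C=d["scene"]
print(w(C,487*.64,447*.64,.012)) 
f=C["frame"][:,:,::-1]
P=[(421,453),(455,388),(519,412),(493,483)]
for p in P: print(w(C,p[0]*.64,p[1]*.64,.012).round(4))
print(np.mean([w(C,p[0]*.64,p[1]*.64,.012) for p in P],0))
a=cv2.resize(f[235:320,255:355],(500,425),interpolation=cv2.INTER_CUBIC)
b=c["frame"][10:170,190:350,::-1];b=cv2.resize(b,(425,425),interpolation=cv2.INTER_CUBIC)
o=np.hstack([a,b]);o=cv2.resize(o,(800,int(425*800/925)));cv2.imwrite("pics/crop2.png",o);print(o.shape)
```

```text
[0.64808842 0.19403931 0.012     ]
[0.7211 0.1141 0.012 ]
[0.5945 0.094  0.012 ]
[0.5651 0.2042 0.012 ]
[0.6913 0.2334 0.012 ]
[0.64299233 0.16140469 0.012     ]
(367, 800, 3)
```

View pics/crop2.png

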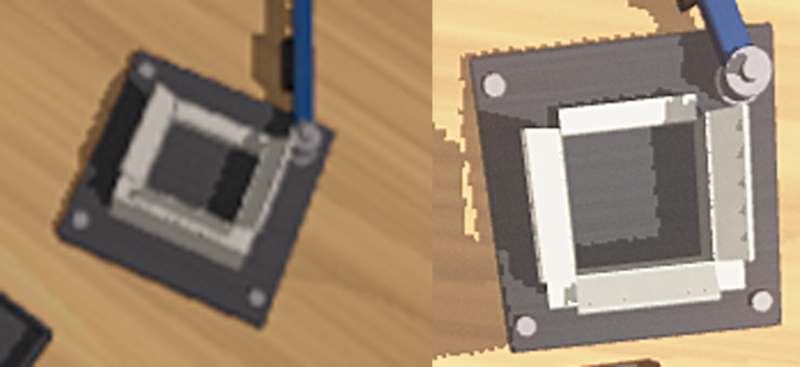

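Run:
```python
from h import *
from scipy.optimize import least_squares
s,c=pickle.load(open("c4.pkl","rb"));d=pickle.load(open("c0.pkl","rb"))
L=np.array([(-65,-65),(-65,65),(65,65),(65,-65)])/1000
def pose(cs):
    def f(p):
        o=[]
        for c,I,g in cs:
            for l,i in zip(L,I):
                o+=list((px(c,[p[0]+np.cos(p[2])*l[0]-np.sin(p[2])*l[1],p[1]+np.sin(p[2])*l[0]+np.cos(p[2])*l[1],.012])-i)*g)
        return np.array(o)
    r=least_squares(f,[.64,.152,.22]);return r.x[:2].round(4),np.degrees(r.x[2]).round(1),r.fun.round(1)
S=np.array([(137,50),(335,130),(262,328),(55,235)])/4.324+[255-.4,235-.4]
Wr=(np.array([(470,58),(770,22),(782,324),(511,352)])-[432.4,0])/2.2973+[190-.3,10-.3]
J=np.array([(268,205),(80,252),(28,62),(218,18)])*3/16+[170-.4,150-.4]
print(pose([(d["scene"],S,1)]),pose([(c,Wr,1)]),pose([(d["top"],J,1)]),pose([(d["scene"],S,.8),(c,Wr,.9),(d["top"],J,.8)]),sep="\n")
```

```text
(array([0.6454, 0.157 ]), np.float64(12.9), array([-0. , -0.4,  0.2,  0.1,  0.2,  0. , -0.3,  0.2]))
(array([0.6454, 0.1557]), np.float64(12.8), array([-1.4, -0.6,  1.4, -1. ,  0.7,  0.9, -0.7,  1.4]))
(array([0.6411, 0.1531]), np.float64(12.9), array([ 0.5,  0.1, -0.9,  0.8, -0.2,  0.1,  0.6, -1. ]))
(array([0.6452, 0.1557]), np.float64(12.8), array([-0.3, -0.6, -0.2, -0.2, -0.2, -0.3, -0.5, -0.1, -1.2, -0.8,  1.3,
       -1.1,  0.6,  0.6, -0.7,  1.1, -0.3, -0.8, -1.3, -0.3, -0.8, -0.8,
       -0.1, -1.7]))
```

>>> carry_out(
  commands=[-0.5,0.05,0,0,1,-0.8,0.1,0,0,1,-0.7,0.08,0,0,1,-0.03,0,-0.4,0,1,0,0,-0.5,0,1,0,0,-0.4,0,1,0,0,0,0,1,0,0,0,0,1],
)

```text
time_s: 6.25
tcp_pos: [0.6441, 0.1549, 0.1574]
eef_rot: [-180.0, 0.0, -173.4]
contact_force: [0.1, 0.9, -3.2]
gripper_width: 0.0537
```

Run:
```python
from h import *
s,c=wristcam();print(s["tcp_pos"],s["eef_rot"],s["contact_force"])
f=c["frame"][:,:,::-1]
cv2.imwrite("pics/w5.png",cv2.resize(f[100:340,100:420],(800,600),interpolation=cv2.INTER_CUBIC))
```

```text
[0.64406584 0.15493468 0.15737648] [-1.79987363e+02  2.62404363e-02 -1.73354049e+02] [ 0.11805162  0.93377824 -3.16387189]
```

View pics/w5.png

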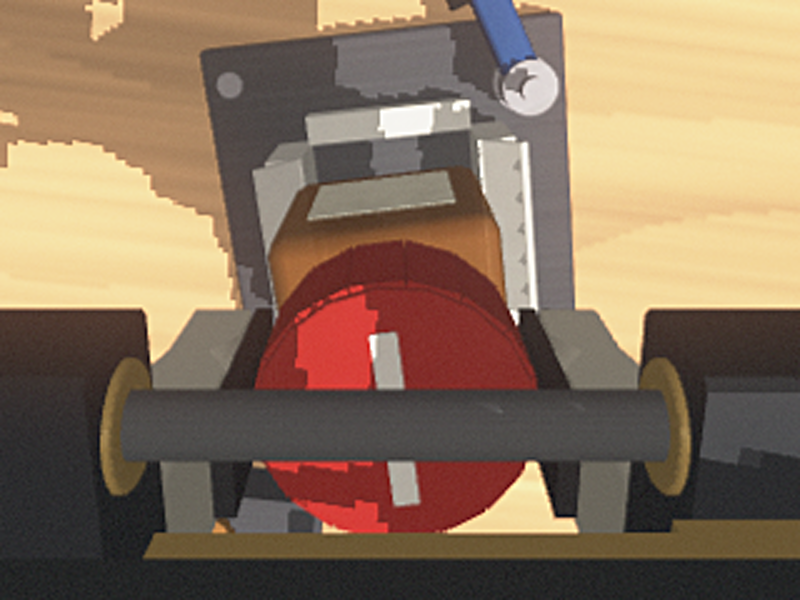

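>>> carry_out(
  commands=[0,0,-0.2,0,1,0,0,-0.2,0,1,0,0,-0.15,0,1,0,0,-0.15,0,1,0,0,0,0,1],
)

```text
time_s: 6.8
tcp_pos: [0.6433, 0.1554, 0.1272]
eef_rot: [-180.0, -0.1, -173.3]
contact_force: [-1.0, 0.2, -3.3]
gripper_width: 0.0537
```

>>> carry_out(
  commands=[0,0,-0.12,0,1,0,0,-0.12,0,1,0,0,0,0,1],
)

```text
time_s: 7.1
tcp_pos: [0.6435, 0.1555, 0.1181]
eef_rot: [-180.0, -0.1, -173.3]
contact_force: [-0.9, -0.4, -4.0]
gripper_width: 0.0539
```

>>> carry_out(
  commands=[0,0,-0.12,0,1,0,0,-0.12,0,1,0,0,-0.1,0,1,0,0,0,0,1],
)

```text
time_s: 7.5
tcp_pos: [0.6435, 0.1554, 0.1045]
eef_rot: [-180.0, -0.1, -173.3]
contact_force: [-0.1, 0.4, -3.2]
gripper_width: 0.0536
```

>>> carry_out(
  commands=[0,0,-0.05,0,1,0,0,-0.05,0,1,0,0,0,0,1,0,0,0,0,1],
)

```text
time_s: 7.9
tcp_pos: [0.6439, 0.1557, 0.1014]
eef_rot: [180.0, 0.0, -173.3]
contact_force: [1.2, 0.9, -3.2]
gripper_width: 0.0537
```

>>> carry_out(
  commands=[0,0,-0.05,0,1,0,0,0,0,1,0,0,0,0,1],
)

```text
time_s: 8.2
tcp_pos: [0.6444, 0.1558, 0.1009]
eef_rot: [180.0, 0.1, -173.3]
contact_force: [-2.4, -0.6, 4.2]
gripper_width: 0.0539
```

>>> carry_out(
  commands=[0,0,-0.05,0,1,0,0,0,0,1,0,0,0,0,1],
)

```text
time_s: 8.5
tcp_pos: [0.6448, 0.1558, 0.1004]
eef_rot: [180.0, 0.2, -173.3]
contact_force: [-6.3, -1.0, 14.1]
gripper_width: 0.0536
```

>>> carry_out(
  commands=[0,0,0.05,0,-1,0,0,0,0,-1,0,0,0,0,-1,0,0,0,0,-1,0,0,0.3,0,-1,0,0,0.7,0,-1,0,0,0.8,0,-1,0,0,0.7,0,-1],
)

```text
time_s: 9.3
tcp_pos: [0.6442, 0.1556, 0.2017]
eef_rot: [-180.0, 0.1, -173.3]
contact_force: [0.1, -0.2, -0.5]
gripper_width: 0.0874
```

>>> carry_out(
  commands=[-0.5,-0.1,0,1,-1,-0.8,-0.1,0,1,-1,-0.8,-0.1,0,1,-1,-0.8,-0.1,0,1,-1,-0.5,-0.1,0,1,-1,0,0,0,1,-1,0,0,0,0.4,-1,0,0,0,0,-1],
)

```text
time_s: 10.1
tcp_pos: [0.5083, 0.1359, 0.2001]
eef_rot: [-180.0, 0.1, -147.7]
contact_force: [-0.5, 0.2, -0.5]
gripper_width: 0.0877
```

Run:
```python
from h import *
s,c=wristcam();print(s["tcp_pos"],s["eef_rot"],s["contact_force"],s["joints"],px(c,[.4866,.126,.078]),px(c,[.4866,.126,.036]))
f=c["frame"][:,:,::-1];pickle.dump((s,c),open("c6.pkl","wb"))
cv2.imwrite("pics/w6.png",cv2.resize(f,(800,600),interpolation=cv2.INTER_CUBIC))
```

```text
[0.50834358 0.13585092 0.20005114] [-1.79994858e+02  6.07292276e-02 -1.47749093e+02] [-0.52073255  0.23216799 -0.52864763] [ 3.63466310e+01  8.73295665e+00 -2.20644789e+01  1.10267712e-02
 -5.91423580e+01 -9.41013774e+01] [262.32213879 161.46162954] [261.74878944 153.17364158]
```

View pics/w6.png

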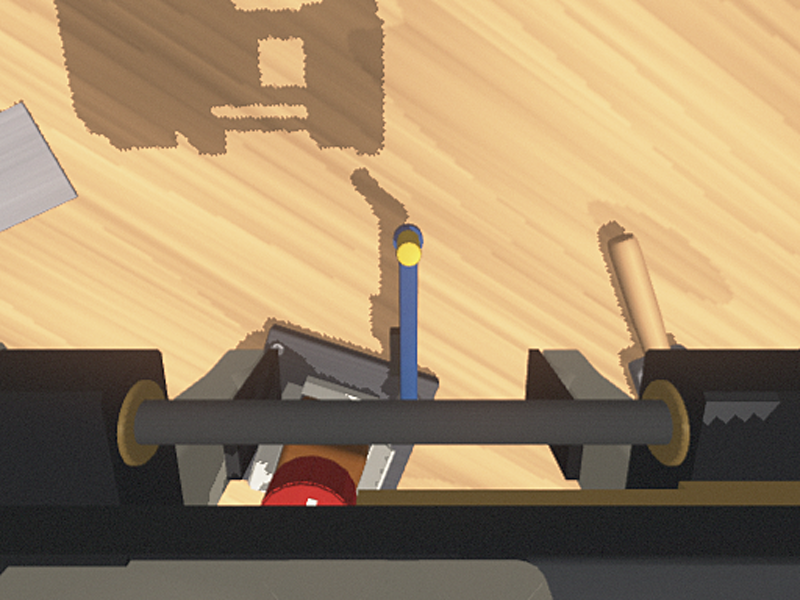

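>>> carry_out(
  commands=[-0.54,-0.25,0,0,-1,0,0,-0.5,0,-1,0,0,-0.9,0,-1,0,0,-0.9,0,-1,0,0,-0.6,0,-1,0,0,-0.33,0,-1,0,0,0,0,-1,0,0,0,0,0.2],
  grip_force=15,
)

```text
time_s: 10.95
tcp_pos: [0.4868, 0.1257, 0.0702]
eef_rot: [-180.0, -0.0, -147.8]
contact_force: [0.0, -0.8, -0.4]
gripper_width: 0.0837
```

>>> carry_out(
  commands=[0,0,0,0,1,0,0,0,0,1,0,0,0,0,1,0,0,0,0,1,0,0,0,0,1,0,0,0,0,1,0,0,0,0,1,0,0,0,0,1],
  grip_force=15,
)

```text
time_s: 11.75
tcp_pos: [0.4863, 0.1257, 0.0702]
eef_rot: [-180.0, 0.0, -147.7]
contact_force: [-1.1, 0.8, -0.2]
gripper_width: 0.0209
```

Run:
```python
import numpy as np
from plant import telemetry
s=telemetry.get_state();print(s["tcp_pos"],s["eef_rot"],s["gripper_width"],s["contact_force"],s["joints"])
pv=np.array([.5923,.1928]);y=12.8
d=s["tcp_pos"][:2]-pv;print(np.hypot(*d),np.degrees(np.arctan2(d[1],d[0])))
a=np.linspace(70.5,0,19);th=np.radians(y-90-a)
P=pv+.125*np.c_[np.cos(th),np.sin(th)];P[-1]
print((np.diff(P,axis=0)/.04).round(2).tolist(),70.5/18/4,P[-1])
```

```text
[0.48631504 0.12566085 0.07016364] [-1.79999442e+02  2.65679402e-04 -1.47727709e+02] 0.0209164572717032 [-1.09968322  0.82625978 -0.17904941] [ 3.69369305e+01  1.56584410e+01 -3.37173321e+01  8.88117258e-04
 -4.06240075e+01 -9.46653139e+01]
0.12546105996106535 -147.64663650322186
[[0.12, -0.18], [0.13, -0.17], [0.14, -0.16], [0.15, -0.15], [0.16, -0.14], [0.17, -0.13], [0.18, -0.11], [0.19, -0.1], [0.19, -0.09], [0.2, -0.07], [0.2, -0.06], [0.21, -0.05], [0.21, -0.03], [0.21, -0.02], [0.21, -0.0], [0.21, 0.01], [0.21, 0.03], [0.21, 0.04]] 0.9791666666666666 [0.61999356 0.07090633]
```

>>> carry_out(
  commands=[0,0,0,0,1,0,0,0,0,1,0,0,0,0,1,0.06,-0.09,0,0.5,1,0.06,-0.09,0,0.48,1,0.13,-0.17,0,0.98,1,0.14,-0.16,0,0.98,1,0.15,-0.15,0,0.98,1],
)

```text
time_s: 12.55
tcp_pos: [0.5084, 0.0995, 0.0702]
eef_rot: [-180.0, 0.1, -131.9]
contact_force: [0.4, 2.9, -2.2]
gripper_width: 0.0134
```

>>> carry_out(
  commands=[0.16,-0.14,0,0.98,1,0.17,-0.13,0,0.98,1,0.18,-0.11,0,0.98,1,0.19,-0.1,0,0.98,1,0.19,-0.09,0,0.98,1,0.2,-0.07,0,0.98,1],
)

```text
time_s: 13.15
tcp_pos: [0.5522, 0.0741, 0.0701]
eef_rot: [-180.0, 0.1, -108.4]
contact_force: [0.3, 3.7, -1.3]
gripper_width: 0.0135
```

>>> carry_out(
  commands=[0.2,-0.06,0,0.98,1,0.21,-0.05,0,0.98,1,0.21,-0.03,0,0.98,1,0.21,-0.02,0,0.98,1,0.21,0,0,0.98,1,0.18,0.01,0,0.98,1,0.15,0.02,0,0.98,1,0,0,0,0,1],
)

```text
time_s: 13.95
tcp_pos: [0.6073, 0.0685, 0.0701]
eef_rot: [-179.9, -0.0, -81.0]
contact_force: [1.5, -0.6, 0.1]
gripper_width: 0.0137
```

>>> carry_out(
  commands=[0.1,0.02,0,0.4,1,0.08,0.02,0,0.4,1,0,0,0,0,1,0,0,0,0,1],
)

```text
time_s: 14.35
tcp_pos: [0.6137, 0.0697, 0.0702]
eef_rot: [-180.0, -0.0, -77.9]
contact_force: [3.2, -4.1, -0.8]
gripper_width: 0.0136
```

>>> carry_out(
  commands=[0.08,0.02,0,0,1,0.08,0.02,0,0,1,0,0,0,0,1,0,0,0,0,1],
)

```text
time_s: 14.75
tcp_pos: [0.6196, 0.071, 0.0702]
eef_rot: [179.9, -0.0, -77.9]
contact_force: [0.1, -6.2, 1.1]
gripper_width: 0.0136
```

>>> carry_out(
  commands=[0.06,0.02,0,0,1,0.06,0.02,0,0,1,0,0,0,0,1,0,0,0,0,1],
)

```text
time_s: 15.15
tcp_pos: [0.6202, 0.071, 0.0699]
eef_rot: [179.5, -0.1, -78.0]
contact_force: [-12.1, -7.1, 12.5]
gripper_width: 0.0139
```

>>> carry_out(
  commands=[-0.04,-0.04,0,0,-1,0,0,0,0,-1,0,0,0,0,-1,0,0,0,0,-1,0,0,0.4,0,-1,0,0,1,0,-1,0,0,1,0,-1,0,0,0.8,0,-1],
)

```text
time_s: 15.95
tcp_pos: [0.6237, 0.072, 0.2005]
eef_rot: [-179.9, 0.0, -77.9]
contact_force: [1.7, 0.2, 0.1]
gripper_width: 0.0721
```

>>> carry_out(
  commands=[0.1,0.6,0,0,-1,0.1,0.6,0,0,-1,0.1,0.6,0,0,-1,0.1,0.3,0,0,-1,0,0,0,0,-1,0,0,0,0,-1],
)

```text
time_s: 16.55
tcp_pos: [0.639, 0.1555, 0.1977]
eef_rot: [180.0, -0.0, -77.9]
contact_force: [-0.1, 0.9, 0.6]
gripper_width: 0.0875
```

Run:
```python
import cv2
from plant import telemetry,cams
s=telemetry.get_state();print(s["tcp_pos"],s["eef_rot"],s["gripper_width"],s["joints"])
f=cams.capture("scene")["frame"][:,:,::-1]
cv2.imwrite("pics/s7.png",cv2.resize(f[200:340,230:400],(728,600),interpolation=cv2.INTER_CUBIC))
```

```text
[0.63896244 0.15550394 0.19772966] [ 1.79953534e+02 -1.41890749e-02 -7.78650317e+01] 0.08752649606809035 [ 3.06348309e+01  2.08926799e+01 -5.63669393e+00 -1.43892071e-03
 -6.35191933e+01 -1.84992262e+01]
```

View pics/s7.png

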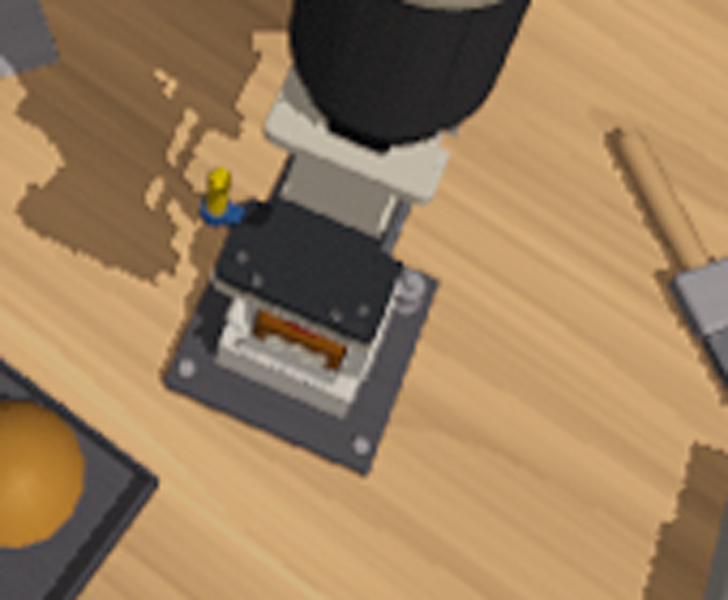

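>>> carry_out(
  commands=[0.15,0,-0.3,0,-1,0,0,-0.8,0,-1,0,0,-0.7,0,-1,0,0,-0.4,0,-1,0,0,-0.2,0,-1,0,0,0,0,-1,0,0,0,0,1,0,0,0,0,1],
  grip_force=40,
)

```text
time_s: 17.4
tcp_pos: [0.6458, 0.1558, 0.1034]
eef_rot: [-179.9, 0.0, -77.9]
contact_force: [-0.5, 0.3, 0.8]
gripper_width: 0.0766
```

>>> carry_out(
  commands=[0,0,0,0,1,0,0,0,0,1,0,0,0,0,1,0,0,0,0,1,0,0,0,0,1,0,0,0,0,1,0,0,0,0,1,0,0,0,0,1],
)

```text
time_s: 18.2
tcp_pos: [0.6453, 0.1558, 0.1026]
eef_rot: [-180.0, 0.0, -77.9]
contact_force: [-2.2, 0.8, 5.4]
gripper_width: 0.0532
```

>>> carry_out(
  commands=[0,0,0,0.5,1,0,0,0,0.8,1,0,0,0,0.8,1,0,0,0,0.8,1,0,0,0,0.8,1,0,0,0,0.8,1,0,0,0,0.8,1,0,0,0,0.7,1],
  grip_force=45,
)

```text
time_s: 19.0
tcp_pos: [0.6457, 0.1558, 0.1026]
eef_rot: [-179.9, -0.0, -53.8]
contact_force: [-1.1, -0.5, 4.5]
gripper_width: 0.0533
```

>>> carry_out(
  commands=[0,0,0,0.8,1,0,0,0,0.8,1,0,0,0,0.8,1,0,0,0,0.8,1,0,0,0,0.8,1,0,0,0,0.8,1,0,0,0,0.8,1,0,0,0,0.8,1],
)

```text
time_s: 19.8
tcp_pos: [0.6457, 0.1558, 0.1026]
eef_rot: [-179.9, -0.1, -28.2]
contact_force: [0.3, 0.2, 4.6]
gripper_width: 0.0537
```

>>> carry_out(
  commands=[0,0,0,0.8,1,0,0,0,0.8,1,0,0,0,0.8,1,0,0,0,0.8,1,0,0,0,0.8,1,0,0,0,0.8,1,0,0,0,0.8,1,0,0,0,0,1],
)

```text
time_s: 20.6
tcp_pos: [0.6463, 0.1559, 0.1038]
eef_rot: [-180.0, -0.2, -5.7]
contact_force: [-1.7, -0.4, 11.1]
gripper_width: 0.0539
```

>>> carry_out(
  commands=[0,0,0,0.7,1,0,0,0,0.7,1,0,0,0,0.6,1,0,0,0,0,1,0,0,0,0,1,0,0,0,0,1],
)

```text
time_s: 21.2
tcp_pos: [0.6465, 0.156, 0.1039]
eef_rot: [-180.0, -0.2, 2.2]
contact_force: [-1.8, -0.2, 10.8]
gripper_width: 0.0537
```

Run:
```python
from h import *
s,c=wristcam();print(s["tcp_pos"],s["eef_rot"],s["contact_force"],s["moment"])
pickle.dump((s,c),open("c8.pkl","wb"))
f=c["frame"][:,:,::-1]
cv2.imwrite("pics/w8.png",cv2.resize(f[100:340,100:420],(800,600),interpolation=cv2.INTER_CUBIC))
```

```text
[0.64649227 0.15598572 0.1039194 ] [-179.96597328   -0.1863854     2.15655758] [-1.81630421 -0.21138337 10.82991399] [-0.10932564  0.47686313  0.03796756]
```

View pics/w8.png

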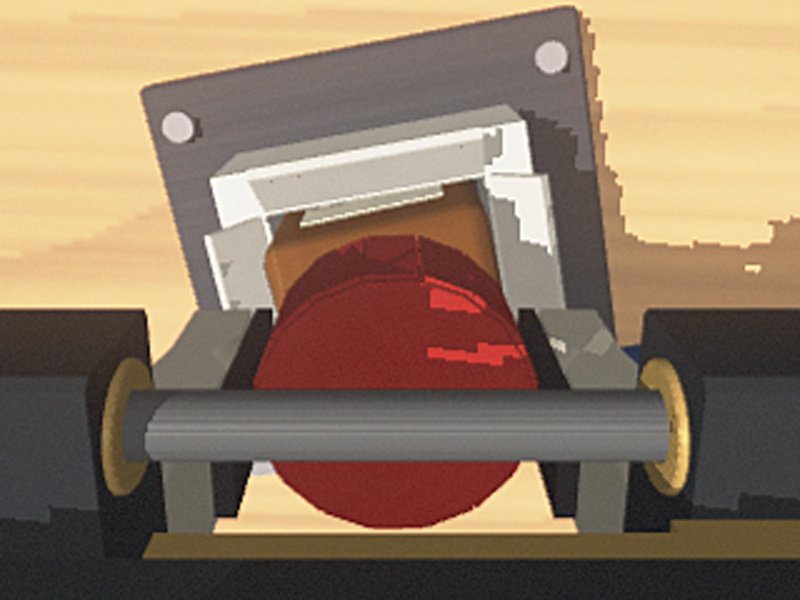

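>>> carry_out(
  commands=[0,0,0.07,0,1,0,0,0.1,0,1,0,0,0.15,0,1,0,0,0.2,0,1,0,0,0.2,0,1,0,0,0.2,0,1,0,0,0.13,0,1,0,0,0,0,1],
)

```text
time_s: 22.05
tcp_pos: [0.6456, 0.1559, 0.1454]
eef_rot: [-180.0, -0.1, 2.1]
contact_force: [0.7, -0.8, -0.4]
gripper_width: 0.0536
```

>>> carry_out(
  commands=[0,0,0,0,1,0,0,0,0,1,0,0,0,0,1,0,0,0,0,1],
)

```text
time_s: 22.45
tcp_pos: [0.645, 0.1556, 0.1438]
eef_rot: [180.0, 0.0, 2.1]
contact_force: [-0.0, -0.2, -0.2]
gripper_width: 0.0532
```

Run:
```python
from h import *
s,c=wristcam();print(s["tcp_pos"],s["eef_rot"],s["contact_force"],s["gripper_width"],s["qd"].round(2))
# jar paper/amber seat check: amber centroid vs earlier frame and motion
s0,c0=pickle.load(open("c8.pkl","rb"))
def amber(c):
    h=cv2.cvtColor(c["frame"],cv2.COLOR_RGB2HSV);m=(cv2.inRange(h,(8,150,60),(18,255,200))>0);m[:100]=0;m[225:]=0;m[:,:190]=0;m[:,310:]=0
    y,x=np.nonzero(m);return len(x),x.min(),x.max(),y.min(),y.max()
print(amber(c0),amber(c))
# predicted image of the seated jar's shoulder corners (z .072) and body-corner pixels
for C in(c0,c):
    t=np.radians(12.8);R=np.array([[np.cos(t),-np.sin(t)],[np.sin(t),np.cos(t)]])
    print([px(C,np.append(R@np.array(l)+[.6455,.1557],.072)).round(0).tolist() for l in((.027,.027),(.027,-.027))])
h=cv2.cvtColor(c["frame"],cv2.COLOR_RGB2HSV);print((cv2.inRange(h,(0,200,60),(4,255,255))[180:300]>0).sum())
```

```text
[0.64495715 0.15555634 0.14379046] [1.79983597e+02 3.27732354e-02 2.11262451e+00] [-0.02568537 -0.16926583 -0.19513683] 0.05320951606782527 [-0.07 -0.06  0.25  0.08 -0.05  0.05]
(820, np.int64(207), np.int64(299), np.int64(174), np.int64(223)) (1695, np.int64(215), np.int64(295), np.int64(160), np.int64(209))
[[203.0, 200.0], [297.0, 183.0]]
[[212.0, 180.0], [289.0, 166.0]]
7
```

```bash
python3 -c "
from plant import r
print(r.close_job())"
```

```text
the job is handed in; nothing more can be done
None
```

I set the jar in the clamp, shut the lever, unscrewed the cap and handed the job in at about 22.5 s of the 67 s allowed. The hand-in gave no verdict.

- **Jar in the pocket:** I lifted the jar by its cap, turned it about 14° to line up with the clamp, and lowered it to the floor. It touched down at the expected height, with a peak reading of about 14 N.
- **Lever:** I gripped the yellow pin and swung it about 70° to the hard stop. The force rose there with no further travel, and the scene picture shows the lever shut.
- **Cap:** I turned it 80° anticlockwise. Near the end the upward force rose to about 11 N and the tool rose about 1 mm, which suggests the lugs came free. The stripe was hidden behind the gripper bar, which is where an 80° turn would put it, so I could not read its angle directly.
- **Final hold:** I raised the cap 40 mm straight up, putting its lower edge about 22 mm above the rim. It is level and at rest, gripped at 45 N. The force on the tool is about 0.2 N, so the jar was not lifted with it.

**Checks that disagreed:**
- **Camera positions:** the three cameras differed by 4–5 mm on the clamp's position and up to about 5 mm on the cap's. I used a compromise, and the jar went in with no sideways force.
- **Jar seating:** my last image check, matching the amber glass colour after the lift, was too rough to prove it independently. That rests on the heights and forces.

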